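# Raise the barrier and push the pencil carton into the order bay

### The job

On the shop counter, push the red-and-white counterweighted barrier arm up past its balance point so that it stays raised by itself. Then push the blue-banded pencil carton along the counter into the plywood bay until it rests against the back board. Only push: do not lift or tip the carton, and leave the other things on the counter where they are.

Things in the scene. Friction and masses are not known exactly. Their poses are not given: they have to be found in the camera images.
- bay: plywood bay fixed to the counter. Origin on the counter, middle of the mouth; x points into the bay, y to its left, z up. Side walls 8 mm thick, 45 mm high, from x = 0 to 106 mm, 120 mm apart inside; in front of them short guide walls flare out to x = -36 mm (148 mm apart there). Near face of the back board (70 mm high) at x = 95 mm
- barrier_hinge (a point): the barrier's hinge, on the pole's centreline: x = -15, y = 105, z = 85 mm in the bay's frame; its axis lies along the bay's x. The grey post that carries it (30 x 34 mm, 105 mm tall) stands behind it at x = 17, y = 105 mm, on a 60 x 60 mm foot
- barrier (a joint): barrier angle, rad. 0: pole level across the mouth, from the hinge to the bay's -y, 85 mm up, too low for the carton to pass. Grows as the pole swings up in the plane x = -15 mm of the bay, to a stop at 1.95, leaning outward to +y. Below about 1.1 (balance) it falls back; above, it tips on by itself to the stop and stays. Needs under 2 N near the free end
- barrier_tip (a point): point on the pole's centreline 261 mm from the hinge, 9 mm short of its round free end. Pole 18 mm thick, white with red bands; a dark steel counterweight 44 mm across sits beyond the hinge. When level, the free end overhangs the bay's outside by about 95 mm, over bare counter
- carton_center (a point): centre of the loose cardboard carton with a blue band: 80 mm along its x (the way it is pushed), 90 mm along its y, 100 mm tall, about 0.4 kg, standing on the counter in front of the bay, roughly facing it. At rest against the back board its centre is at x = 55 mm in the bay's frame
- ink_jar: blue ink jar, 48 mm across, 60 mm tall; origin at the centre of its underside. Bystander
- eraser: white eraser in a blue sleeve, 24 x 50 x 14 mm; origin at the centre of its underside. Bystander
- pen_cup: red cup full of pens, 72 mm across, cup 95 mm and pens about 165 mm tall; origin at the centre of its underside. Bystander
- glue_bottle: yellow glue bottle with an orange cap, 44 mm across, 120 mm tall; origin at the centre of its underside. Bystander
- tape_roll: amber roll of tape lying flat, 90 mm across, 24 mm high; origin at the centre of its underside. Bystander
- stapler: red and black stapler, 130 x 34 x 52 mm, long along its x; origin at the centre of its underside. Bystander
There are look-alikes about, which are no part of the job. Of the things shaped like the part that bears carton_center, the cardboard one is meant.

How it is judged (in metres and radians):
On the way, in this order (a step that is already met when the one before it is completed fails the run):
1. the barrier is raised past its balance point (value of joint barrier above 1.3 rad), for 0.2 s.
2. the carton is in the bay, against the back board (x of carton_center in the frame of bay above 0.047 m and y of carton_center in the frame of bay between -0.03 and 0.03 m and height (world z) of carton_center below 0.058 m and angle between carton_center's own z axis and vertical below 0.12 rad), for 0.2 s.
At the end, for the whole second after the job is handed in: the barrier stands raised by itself (joint above 1.75 rad); the carton stands upright on the counter inside the bay, its centre within 8 mm of where it rests against the back board (all of step 2 and value of joint barrier above 1.75 rad); the robot touches nothing.
It fails at once if the carton is lifted (more than 15 mm) (height (world z) of carton_center above 0.065 m).
It fails at once if the carton is tipped (more than 0.35 rad) (angle between carton_center's own z axis and vertical above 0.35 rad).
It fails at once if another thing on the counter is moved by more than 25 mm or knocked over (distance of any of ink_jar, eraser, pen_cup, glue_bottle, tape_roll, stapler from where it was at the start of the episode above 0.025 m or angle between any of ink_jar, eraser, pen_cup, glue_bottle, tape_roll, stapler's own z axis and vertical above 0.4 rad).
It also fails if it takes over 59 s, if anything falls off the work surface, if the arm or the gripper's body presses on something with over 40 N, if the wrist force passes 120 N, or if a joint passes its speed limit or range.

### The arm

A 6-joint arm with a two-finger parallel gripper is mounted at the origin on the work surface. World frame = base frame: x ahead of the robot, y to its left, z up, the work surface at z = 0. Lengths are in mm, angles in rad, forces in N, time in s.
With the tool pointing down it reaches from about 325 to 900 mm from the base axis. Payload 6.1 kg.
Tool frame: the origin (TCP) lies between the finger pads; the fingertips stand 19 mm ahead of it and the grasp point (between the pads) is the TCP (robot.tip_reach is the distance from the TCP to the fingertips, in mm); z points along the fingers, y is the line along which they close (so a half turn about z gives the same grasp; the last joint's range is limited). The gripper opens to 85 mm and grips with 20 to 120 N. Pads are 22 mm wide; open, the fingers measure 114 mm over their backs; the gripper's body (76 mm by 85 mm) begins 54 mm behind the grasp point. The pads swing forward as they close: fully open they stand 13 mm farther back than shut.
Start: joints at [1.11, 0.22, 1.526, -0, 1.395, -0.126], TCP at [205.361, 590.29, 220.4] pointing down, gripper open.
Joint ranges: [-2.98, 2.98], [-0.91, 2.08], [0.09, 2.57], [-1.24, 4.39], [0.2, 2.65], [-2.68, 2.68]. Speed limits (rad/s): [2.57, 2.57, 3.01, 3.14, 3.14, 3.14].

### API

Orientations are given as a rotation vector (axis times angle).
In Python, from workcell import robot gives the robot as it stands.
- The arm moves only by the tool carry_out, never from a script. Its argument "moves" is a list of rows, each a list of 3 entries, a list of its own where there are three numbers: the closure, from -1 (fully open) to 1 (shut), then the shift along the tool's x, y, z scaled (see below), then the turn, a rotation vector about the tool's x, y, z scaled (see below). In form: [[fingers, [dx, dy, dz], [wx, wy, wz]], ...]. A call has 1 to 20 rows; each row shifts and turns the commanded pose from where the row before left it, along the tool's axes as they then stand; what a row does not reach is not made up. The controller multiplies each number of a shift by 0.03 m and each number of a turn by 5 degrees. A row lasts 1/8 s, in which the tool goes at most 62.5 mm and 10.7 degrees, less where a joint would pass 70% of its speed; a pose out of reach is approached as far as the arm can. A call with a number of a shift or a turn outside -1 to 1 is refused whole. A call with a gripper value outside its range is refused whole. The fingers move at their own pace and stop on an object; the grip force is fixed at half the most. Time passes only in rows, so rows that do not move let the fingers close. It gives the time, the measured TCP pose, the force, the opening and the grip force at its end, in the units of the state.
- robot.get_obs(): the state, without advancing time (a new reading comes with each control period).
- robot.capture(name): name is "scene" or "top"; returns a dict with "pixels" (480x640x3 uint8, red, green, blue), "camera_matrix" (3x3 intrinsics, pixels), "distortion" ([k1, k2, p1, p2, k3] as OpenCV has them; the pictures are not rectified), "position" and "orientation" of the camera in the world. Camera axes: x right, y down, z forward; pixel columns grow to the right and rows downward; lengths in mm; the calibration is good to about 2 mm. A picture is of the moment at which its call begins. There is no depth.
- robot.hand_in(): hands the job in; it is judged then, once.
The state is a dict: "time_s": time; "q": joint angles; "joint_vel": joint speeds; "joint_efforts": joint torques, N m; "position": TCP position; "tool_rot": TCP orientation; "force": force on the tool from outside, world axes, zero at the start; "moment": the same for the moment, N m; "opening": finger opening in mm; "grip_force": force on a finger pad.
Only numpy, scipy, OpenCV 4.12 (cv2) and the standard library are available. Lean on these libraries where they do the work, as an engineer would, in place of code of your own. Each camera call takes 0.05 s, during which the arm holds its last target. There are 200 camera calls.

## Working session

There is one attempt and no reset: what is moved stays moved. The work goes in short steps, Python scripts to look and compute and a tool call to move; the robot and the scene stay as the last step left them, time stands still between calls to the robot, and variables do not carry over. Pictures are saved under pics/ and viewed, at most 12 in all, crops included, and the job is handed in when it is done.

Besides the shell and the picture viewer there is one more tool, called after "Emit:" as a command line: name --argument value ..., lists and objects as JSON in quotes. carry_out: Moves the arm, as the interface text tells. Its arguments: {"type":"object","properties":{"moves":{"type":"array"}},"required":["moves"]}

```bash
mkdir -p pics; cat > h.py <<'E'
import numpy as np, cv2
from scipy.spatial.transform import Rotation as R
from workcell import robot
def cap(n,f=None):
    c=robot.capture(n)
    if f: cv2.imwrite('pics/'+f,c['pixels'][:,:,::-1])
    return c
def rot(o):
    o=np.array(o,float)
    return o if o.shape==(3,3) else R.from_rotvec(o).as_matrix()
def ray(c,uv):
    p=cv2.undistortPoints(np.array(uv,float).reshape(-1,1,2),np.array(c['camera_matrix']),np.array(c['distortion'])).reshape(-1,2)
    d=np.c_[p,np.ones(len(p))]@rot(c['orientation']).T
    return np.array(c['position']),d
def onz(c,uv,z):
    o,d=ray(c,uv); z=np.asarray(z,float)*np.ones(len(d))
    return o+d*((z-o[2])/d[:,2])[:,None]
def proj(c,P):
    M=rot(c['orientation']).T; t=-M@np.array(c['position'])
    return cv2.projectPoints(np.array(P,float).reshape(-1,1,3),cv2.Rodrigues(M)[0],t,np.array(c['camera_matrix']),np.array(c['distortion']))[0].reshape(-1,2)
E
python3 - <<'E'
from h import *
for n in('scene','top'):
    c=cap(n,n+'1.png'); print(n,c['position'],c['orientation'],c['camera_matrix'])
print(robot.get_obs())
E
```

```text
scene [1130.94637007  654.20175789  713.66710373] [-0.90420499 -2.38291318  1.22317201] [[454.04807042   0.         320.65154695]
 [  0.         454.04807042 235.12007856]
 [  0.           0.           1.        ]]
top [ 449.13198357   -7.94570555 1315.83036556] [-2.17562511  2.1757179  -0.08486258] [[600.70464911   0.         309.88806841]
 [  0.         600.70464911 244.4270696 ]
 [  0.           0.           1.        ]]
{'time_s': 0.1, 'q': array([ 1.10987774e+00,  2.21193462e-01,  1.52751064e+00,  2.98092544e-05,
        1.39468975e+00, -1.26132819e-01]), 'joint_vel': array([ 0.00065455, -0.00212864, -0.00288839,  0.00093761,  0.0001254 ,
       -0.00128489]), 'joint_efforts': array([ 1.21572040e-03, -4.98242390e+01, -3.90544295e+01, -2.61473933e-04,
        5.76296705e-03, -2.98647831e-05]), 'position': array([205.11269536, 589.78244733, 219.37265155]), 'tool_rot': array([-5.23344219e-01, -3.09713696e+00,  2.69450047e-03]), 'force': array([-0.05213247,  0.158212  , -0.46148174]), 'moment': array([ 0.00189547,  0.00055263, -0.01122886]), 'grip_force': 0.0, 'opening': 85.25028450978623}
```

View pics/scene1.png

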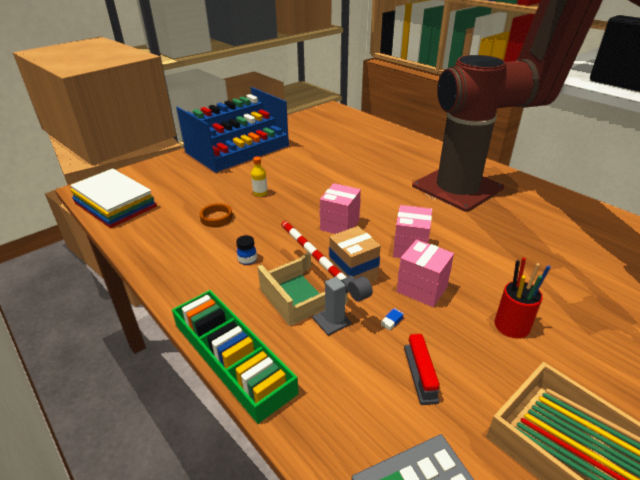

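View pics/top1.png

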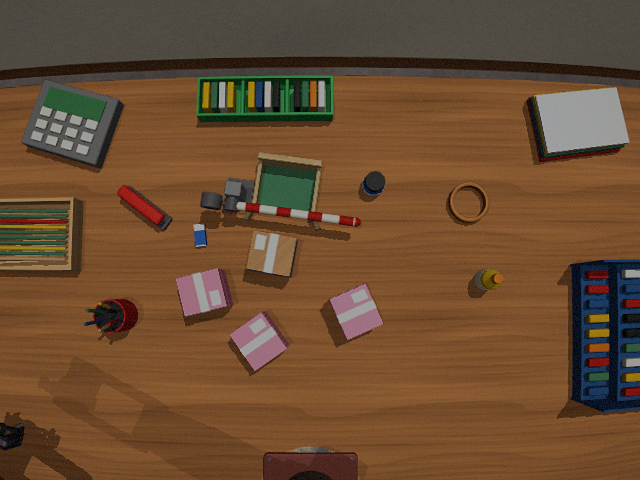

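The top view shows the bay at (287,185), the level red-and-white pole from (238,206) to (358,222), and the hinge post at (235,195).
Things that could be taken for the carton, by top-view pixel:
- cardboard with a blue band at (272,254)
- pink boxes at (203,293), (258,342) and (356,312)

I choose the cardboard one at (272,254) and check it in a crop.

```bash
python3 - <<'E'
import cv2
a=cv2.imread('pics/top1.png')[140:290,180:400]; b=cv2.imread('pics/scene1.png')[200:350,220:420]
a=cv2.resize(a,None,fx=3.6,fy=3.6,interpolation=cv2.INTER_CUBIC)
cv2.imwrite('pics/crop_top.png',a)
cv2.imwrite('pics/crop_scene.png',cv2.resize(b,None,fx=4,fy=4,interpolation=cv2.INTER_CUBIC))
E
```

```text
(no output)
```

View pics/crop_top.png

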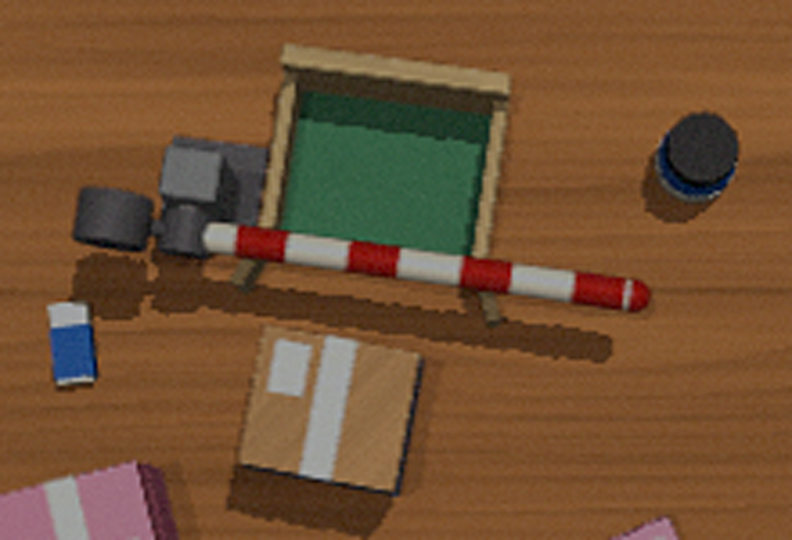

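View pics/crop_scene.png

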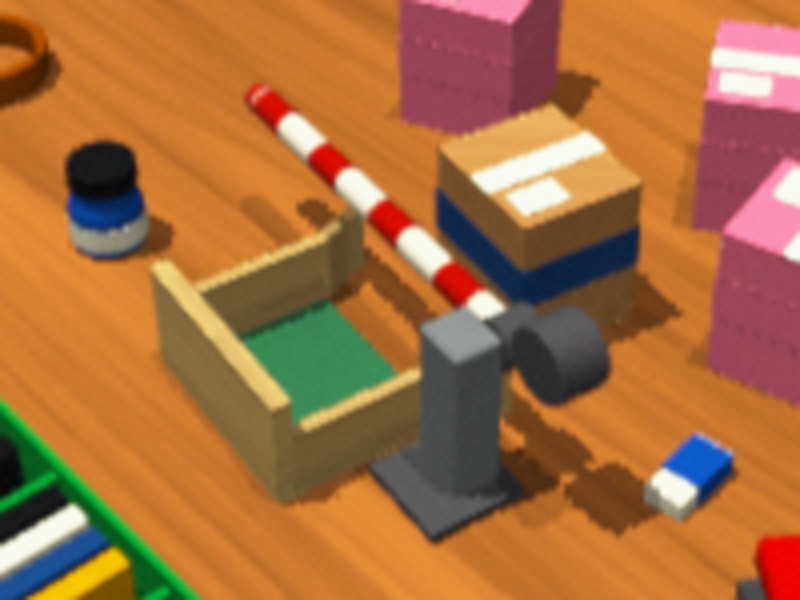

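The crops confirm it: plain cardboard top, blue band, white tape. It stands in front of the mouth, slightly turned. Next I measure from the corner pixels.

```bash
cat >> h.py <<'E'
def frame(c):
    f=lambda P:(np.array(P,float)+.5)/3.6-.5+[180,140]
    pole=onz(c,f([(205,236),(645,295)]),85); bb=onz(c,f([(285,69),(508,99)]),70); ca=onz(c,f([(267,326),(422,354),(398,493),(240,465)]),100)
    return f,pole,bb,ca
E
python3 - <<'E'
from h import *
c=cap('top'); f,pole,bb,ca=frame(c)
print('pole',pole,np.linalg.norm(pole[1]-pole[0]));print('bb',bb,np.linalg.norm(bb[1]-bb[0]))
print('carton',ca,ca.mean(0),[np.linalg.norm(ca[i]-ca[i-1]) for i in range(4)])
d=pole[0]-pole[1]; yp=np.degrees(np.arctan2(-d[0],d[1])); e=bb[0]-bb[1]; yb=np.degrees(np.arctan2(-e[0],e[1]))
g=(ca[0]-ca[1]+ca[3]-ca[2]); yc=np.degrees(np.arctan2(-g[0],g[1])); print('yaw pole,bay,carton',yp,yb,yc)
y=np.radians((yp+yb)/2); X=np.array([np.cos(y),np.sin(y)]);Y=np.array([-X[1],X[0]])
O=bb.mean(0)[:2]-95*X
print('O',O,'X',X,'pole in bay',[((p[:2]-O)@X,(p[:2]-O)@Y) for p in pole],'carton',(ca.mean(0)[:2]-O)@X,(ca.mean(0)[:2]-O)@Y)
names=dict(jar=((703,148),60),eraser=((71,343),14),cwt=((113,219),85),post=((192,175),105))
for k,(p,z) in names.items():
    P=onz(c,[f(p)],z)[0]; print(k,P,(P[:2]-O)@X,(P[:2]-O)@Y)
for k,p in dict(pinkR=(356,312),pinkL=(203,293),pinkM=(258,342)).items():
    P=onz(c,[p],100)[0]; print(k,P,(P[:2]-O)@X,(P[:2]-O)@Y)
# cross-check with scene view
s=cap('scene'); bay=lambda x,y,z:[*(O+x*X+y*Y),z]
print('scene proj backboard corners, tip end, hinge, carton',proj(s,[bay(95,68,70),bay(95,-68,70),bay(-15,-165,85),bay(-15,105,85)]+list(ca)).round(1))
print('top proj',((proj(c,[bay(95,60,70),bay(95,-60,70),bay(0,60,45),bay(0,-60,45),bay(-36,74,45),bay(-36,-74,45),bay(17,105,105)])-[180,140])*3.6).round())
E
```

```text
pole [[ 634.51734145  151.7193269    85.        ]
 [ 599.99706838 -101.60870796   85.        ]] 255.6692052237836
bb [[736.1321812  107.83630167  70.        ]
 [717.69359545 -23.39718979  70.        ]] 132.52249139464533
carton [[580.59415984 113.75711094 100.        ]
 [564.59926245  25.81707377 100.        ]
 [486.11254384  39.17243516 100.        ]
 [501.77042933 128.44801168 100.        ]] [533.26909886  76.79865789 100.        ] [np.float64(80.18106419615555), np.float64(89.38281086976534), np.float64(79.61488978612778), np.float64(90.6382807772644)]
yaw pole,bay,carton -7.759734998794307 -7.997825616149502 -10.126907988555516
O [632.80965998  55.24193724] X [ 0.9905603 -0.1370777] pole in bay [(np.float64(-11.533337015100841), np.float64(95.80075693409758)), (np.float64(-11.00212515595239), np.float64(-159.86789643139005))] carton -101.55587356136614 7.708440659974235
jar [ 690.58324296 -138.64671813   60.        ] 83.806028133278 -184.1389345614093
eraser [579.6826579  242.54786425  14.        ] -78.30096432373954 178.25528779768166
cwt [644.72301608 205.58604084  85.        ] -8.807926055089807 150.55795554386933
post [666.68710595 157.0965767  105.        ] 19.595653480185646 105.53700436261725
pinkR [414.48426226 -93.8040711  100.        ] -195.83358739598893 -177.5666014213549
pinkL [452.24897047 216.90856997 100.        ] -201.0171403283664 135.38970429096048
pinkM [353.76097242 104.04216952 100.        ] -283.10397471520025 10.088220936176462
scene proj backboard corners, tip end, hinge, carton [[292.6 299.2]
 [261.6 263.8]
 [282.7 222.4]
 [347.4 283.5]
 [349.5 256.5]
 [327.8 235.9]
 [356.1 225.4]
 [379.4 244.9]]
top proj [[294.  69.]
 [496.  96.]
 [274. 234.]
 [474. 261.]
 [242. 290.]
 [489. 324.]
 [191. 178.]]
```

```bash
cat >> h.py <<'E'
O=np.array([635.,55.,0]); yw=np.radians(-7.9)
B=R.from_euler('z',yw).as_matrix()
def bay(p): return O+B@np.array(p,float)
def tool(t,sgn):  # tilt t deg from straight down toward bay +x
    t=np.radians(t); z=B@[np.sin(t),0,-np.cos(t)]; y=sgn*B[:,1]; return np.c_[np.cross(y,z),y,z]
def plan(p0,R0,p,Rt):
    w=R.from_matrix(R0.T@Rt).as_rotvec(); print('turn units',(np.degrees(w)/5).round(2),'deg',np.degrees(np.linalg.norm(w)).round(1))
    print('shift units: in start axes',(R0.T@(p-p0)/30).round(2),' in end axes',(Rt.T@(p-p0)/30).round(2))
E
python3 - <<'E'
from h import *
o=robot.get_obs(); p0=o['position']; R0=rot(o['tool_rot']); print(R0.round(2),B[:,1].round(2))
for s in(1,-1):
    T=tool(0,s); print('sgn',s); pv=bay([-110,-95,250]); plan(p0,R0,pv,T)
    T2=tool(55,s); plan(pv,T,bay([-90,-95,50]),T2); print(bay([-90,-95,50]))
E
```

```text
[[-0.94  0.33 -0.  ]
 [ 0.33  0.94 -0.  ]
 [ 0.   -0.   -1.  ]] [0.14 0.99 0.  ]
sgn 1
turn units [-0.01 -0.   -2.26] deg 11.3
shift units: in start axes [-16.41 -15.96  -0.99]  in end axes [-12.98 -18.86  -1.01]
turn units [ -0. -11.   0.] deg 55.0
shift units: in start axes [-0.67  0.    6.67]  in end axes [5.08 0.   4.37]
[532.79691644 -26.72838986  50.        ]
sgn -1
turn units [-0.000e+00  2.000e-02  3.374e+01] deg 168.7
shift units: in start axes [-16.41 -15.96  -0.99]  in end axes [12.98 18.86 -1.01]
turn units [ 0. 11.  0.] deg 55.0
shift units: in start axes [ 0.67 -0.    6.67]  in end axes [-5.08 -0.    4.37]
[532.79691644 -26.72838986  50.        ]
```

Emit:
carry_out --moves '[[1, [0, 0, -0.5], [0, 0, -0.75]], [1, [0, 0, -0.5], [0, 0, -0.75]], [1, [0, 0, -0.3], [0, 0, -0.76]], [1, [-0.7, -1, 0], [0, 0, 0]], [1, [-0.7, -1, 0], [0, 0, 0]], [1, [-0.7, -1, 0], [0, 0, 0]], [1, [-0.7, -1, 0], [0, 0, 0]], [1, [-0.7, -1, 0], [0, 0, 0]], [1, [-0.7, -1, 0], [0, 0, 0]], [1, [-0.7, -1, 0], [0, 0, 0]], [1, [-0.7, -1, 0], [0, 0, 0]], [1, [-0.7, -1, 0], [0, 0, 0]], [1, [-0.7, -1, 0], [0, 0, 0]], [1, [-0.7, -1, 0], [0, 0, 0]], [1, [-0.7, -1, 0], [0, 0, 0]], [1, [-0.7, -1, 0], [0, 0, 0]], [1, [-0.7, -1, 0], [0, 0, 0]], [1, [-0.7, -1, 0], [0, 0, 0]], [1, [-0.6, -1, 0], [0, 0, 0]]]'

```text
time_s: 2.58
position: [469.8, 68.0, 259.3]
tool_rot: [-0.216, -3.134, -0.0]
force: [0.6, -0.1, -0.1]
opening: -0.3
grip_force: 0.0
```

Emit:
carry_out --moves '[[1, [-0.6, -1, 0], [0, 0, 0]], [1, [-0.6, -0.9, 0], [0, 0, 0]], [1, [0, -0.9, 0], [0, 0, 0]], [1, [0, 0, 0], [0, -1, 0]], [1, [0, 0, 0], [0, -1, 0]], [1, [0, 0, 0], [0, -1, 0]], [1, [0, 0, 0], [0, -1, 0]], [1, [0, 0, 0], [0, -1, 0]], [1, [0, 0, 0], [0, -1, 0]], [1, [0, 0, 0], [0, -1, 0]], [1, [0, 0, 0], [0, -1, 0]], [1, [0, 0, 0], [0, -1, 0]], [1, [0, 0, 0], [0, -1, 0]], [1, [0, 0, 0], [0, -1, 0]], [1, [0, 0, 0], [0, 0, 0]]]'

```text
time_s: 4.45
position: [506.3, -17.7, 262.2]
tool_rot: [0.152, 2.185, -0.08]
force: [0.0, -0.1, -0.7]
opening: 0.5
grip_force: 0.0
```

```bash
python3 - <<'E'
from h import *
o=robot.get_obs(); p0=o['position']; R0=rot(o['tool_rot']); print(o['time_s'],p0,B.T@(p0-O),o['q'].round(2))
T=tool(55,1)
plan(p0,R0,bay([-90,-95,50]),T); plan(bay([-90,-95,50]),T,bay([-12,-95,50]),T)
r=205
P=[bay([-12,105-(r*np.cos(a)),85+r*np.sin(a)-27*np.cos(a)]) for a in np.arange(0,1.41,.1)]
print((B.T@(np.array(P)-O).T).T.round()[[0,7,14]])
print((np.diff([bay([-12,-95,50])]+P,axis=0)@T/30).round(2))
E
```

```text
4.45 [506.34002654 -17.71570872 262.21316894] [-117.44454367  -89.70920925  262.21316894] [-0.26 -0.91  2.57  0.18  0.54 -1.8 ]
turn units [-0.03 -0.09  0.01] deg 0.5
shift units: in start axes [ 5.23 -0.16  4.85]  in end axes [ 5.27 -0.18  4.81]
turn units [0. 0. 0.] deg 0.0
shift units: in start axes [-1.49  0.    2.13]  in end axes [-1.49  0.    2.13]
[[ -12. -100.   58.]
 [ -12.  -52.  196.]
 [ -12.   70.  282.]]
[[-0.22 -0.17 -0.15]
 [-0.56  0.03 -0.39]
 [-0.56  0.1  -0.4 ]
 [-0.56  0.17 -0.39]
 [-0.55  0.23 -0.39]
 [-0.54  0.3  -0.38]
 [-0.52  0.36 -0.36]
 [-0.49  0.41 -0.34]
 [-0.46  0.47 -0.32]
 [-0.42  0.51 -0.3 ]
 [-0.39  0.56 -0.27]
 [-0.34  0.59 -0.24]
 [-0.3   0.62 -0.21]
 [-0.25  0.65 -0.17]
 [-0.19  0.67 -0.14]]
```

```bash
python3 - <<'E'
from h import *
o=robot.get_obs(); p0=o['position']; R0=rot(o['tool_rot']); T=tool(45,1)
plan(p0,R0,bay([-85,-95,48]),T); plan(bay([-85,-95,48]),T,bay([-10,-95,48]),T)
E
```

```text
turn units [-0.03  1.91  0.  ] deg 9.6
shift units: in start axes [ 5.19 -0.16  5.02]  in end axes [ 4.28 -0.18  5.81]
turn units [0. 0. 0.] deg 0.0
shift units: in start axes [-1.77  0.    1.77]  in end axes [-1.77  0.    1.77]
```

Emit:
carry_out --moves '[[1, [0, 0, 0], [0, 0.95, 0]], [1, [0, 0, 0], [0, 0.95, 0]], [1, [-0.3, 0, 0.3], [0, 0, 0]], [1, [0.45, -0.02, 0.55], [0, 0, 0]], [1, [0.45, -0.02, 0.55], [0, 0, 0]], [1, [0.45, -0.02, 0.55], [0, 0, 0]], [1, [0.45, -0.02, 0.55], [0, 0, 0]], [1, [0.45, -0.02, 0.55], [0, 0, 0]], [1, [0.45, -0.02, 0.55], [0, 0, 0]], [1, [0.45, -0.02, 0.55], [0, 0, 0]], [1, [0.45, -0.02, 0.55], [0, 0, 0]], [1, [0.45, -0.02, 0.55], [0, 0, 0]], [1, [0.45, -0.02, 0.55], [0, 0, 0]], [1, [0, 0, 0], [0, 0, 0]]]'

```text
time_s: 6.2
position: [526.3, -40.2, 68.1]
tool_rot: [0.155, 2.376, -0.033]
force: [-0.4, -0.0, -0.2]
opening: -0.0
grip_force: 0.0
```

```bash
python3 - <<'E'
from h import *
o=robot.get_obs(); p0=o['position']; R0=rot(o['tool_rot']); print(o['time_s'],B.T@(p0-O),o['q'].round(2),o['force'])
T=tool(45,1); plan(p0,R0,bay([-10,-95,48]),T)
r=205
P=[bay([-10,105-(r*np.cos(a)),85+r*np.sin(a)-27*np.cos(a)]) for a in np.arange(0,1.41,.1)]
print((np.diff([bay([-10,-95,48])]+P,axis=0)@T/30).round(2))
cap('scene','s2.png')
E
```

```text
6.2 [ -94.62311502 -109.27907161   68.10950355] [-0.33 -0.27  2.53  0.89  0.21 -2.59] [-0.38065795 -0.01165035 -0.18825875]
turn units [ 0.3  -0.28 -0.03] deg 2.1
shift units: in start axes [-1.58  0.42  2.44]  in end axes [-1.52  0.48  2.47]
[[-0.24 -0.17 -0.24]
 [-0.49  0.03 -0.49]
 [-0.49  0.1  -0.49]
 [-0.48  0.17 -0.48]
 [-0.48  0.23 -0.48]
 [-0.46  0.3  -0.46]
 [-0.45  0.36 -0.45]
 [-0.42  0.41 -0.42]
 [-0.4   0.47 -0.4 ]
 [-0.37  0.51 -0.37]
 [-0.33  0.56 -0.33]
 [-0.3   0.59 -0.3 ]
 [-0.26  0.62 -0.26]
 [-0.21  0.65 -0.21]
 [-0.17  0.67 -0.17]]
```

View pics/s2.png

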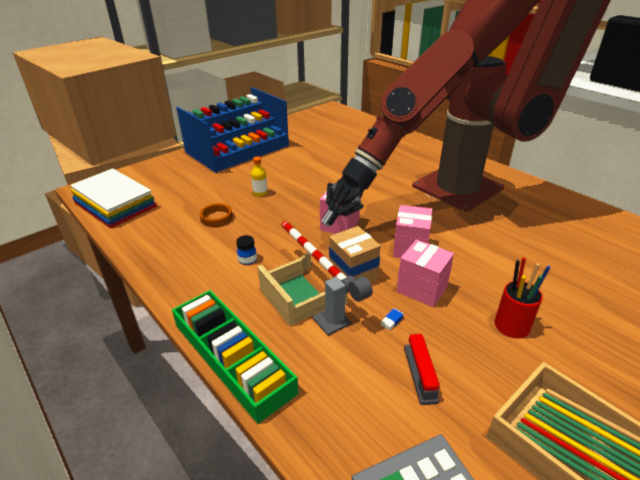

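The picture shows the gripper pointing forward and down at (335,210), short of the pole tip (285,225). The wrist is at the limit of joint 5, so I steepen the tilt to 35° before going under the pole.

```bash
python3 - <<'E'
from h import *
o=robot.get_obs(); p0=o['position']; R0=rot(o['tool_rot'])
T=tool(35,1); plan(p0,R0,bay([-70,-97,45]),T); plan(bay([-70,-97,45]),T,bay([-10,-97,37]),T)
E
```

```text
turn units [ 0.3   1.73 -0.  ] deg 8.8
shift units: in start axes [-0.03  0.38  1.14]  in end axes [-0.2   0.41  1.12]
turn units [0. 0. 0.] deg 0.0
shift units: in start axes [-1.49  0.    1.37]  in end axes [-1.49  0.    1.37]
```

Emit:
carry_out --moves '[[1, [0, 0, 0], [0.1, 0.6, 0]], [1, [0, 0, 0], [0.1, 0.6, 0]], [1, [0, 0, 0], [0.1, 0.55, 0]], [1, [0, 0.1, 0.3], [0, 0, 0]], [1, [-0.1, 0.15, 0.4], [0, 0, 0]], [1, [-0.1, 0.15, 0.4], [0, 0, 0]], [1, [0, 0, 0], [0, 0, 0]]]'

```text
time_s: 7.12
position: [553.4, -30.5, 46.6]
tool_rot: [0.169, 2.516, -0.053]
force: [0.1, -0.4, -0.2]
opening: -0.1
grip_force: 0.0
```

```bash
python3 - <<'E'
from h import *
o=robot.get_obs(); p0=o['position']; R0=rot(o['tool_rot']); print(o['time_s'],B.T@(p0-O),o['q'].round(2),o['force'])
T=tool(35,1); plan(p0,R0,bay([-10,-97,37]),T)
E
```

```text
7.125 [-69.07504593 -95.91024193  46.61291414] [-0.23 -0.09  2.37  0.24  0.26 -1.88] [ 0.12088455 -0.39335004 -0.24171805]
turn units [0.04 0.11 0.04] deg 0.6
shift units: in start axes [-1.42 -0.05  1.41]  in end axes [-1.43 -0.04  1.39]
```

Emit:
carry_out --moves '[[1, [-0.3, 0, 0.3], [0, 0, 0]], [1, [-0.3, 0, 0.3], [0, 0, 0]], [1, [-0.3, 0, 0.3], [0, 0, 0]], [1, [-0.3, 0, 0.3], [0, 0, 0]], [1, [-0.2, 0, 0.2], [0, 0, 0]], [1, [0, 0, 0], [0, 0, 0]]]'

```text
time_s: 7.88
position: [611.8, -38.8, 36.7]
tool_rot: [0.169, 2.515, -0.053]
force: [-0.3, -0.4, -0.2]
opening: 0.2
grip_force: 0.0
```

```bash
python3 - <<'E'
from h import *
o=robot.get_obs(); p0=o['position']; R0=rot(o['tool_rot']); print(o['time_s'],B.T@(p0-O),o['q'].round(2),o['force'])
r=200;A=np.arange(0,1.41,.1)
P=[bay([-10,105-r*np.cos(a)-k*np.sin(a),85+r*np.sin(a)-k*np.cos(a)]) for a,k in zip(A,np.linspace(38,24,15))]
print((B.T@(np.array(P)-O).T).T.round())
print((np.diff([p0]+P,axis=0)@R0/30).round(2))
E
```

```text
7.875 [-10.13156214 -96.12921442  36.71206602] [-0.22  0.08  2.22  0.23  0.23 -1.87] [-0.25492374 -0.44187975 -0.19145438]
[[-10. -95.  47.]
 [-10. -98.  68.]
 [-10. -98.  89.]
 [-10. -96. 111.]
 [-10. -92. 132.]
 [-10. -86. 152.]
 [-10. -78. 172.]
 [-10. -68. 190.]
 [-10. -56. 208.]
 [-10. -42. 224.]
 [-10. -27. 238.]
 [-10. -10. 251.]
 [-10.   8. 262.]
 [-10.  27. 271.]
 [-10.  47. 278.]]
[[-0.2   0.04 -0.28]
 [-0.41 -0.09 -0.57]
 [-0.41 -0.01 -0.58]
 [-0.41  0.06 -0.57]
 [-0.41  0.13 -0.57]
 [-0.4   0.2  -0.55]
 [-0.38  0.27 -0.53]
 [-0.36  0.34 -0.5 ]
 [-0.34  0.4  -0.47]
 [-0.31  0.46 -0.43]
 [-0.28  0.51 -0.39]
 [-0.25  0.56 -0.35]
 [-0.21  0.6  -0.3 ]
 [-0.18  0.64 -0.24]
 [-0.14  0.67 -0.19]]
```

Emit:
carry_out --moves '[[1, [-0.2, 0, -0.28], [0, 0, 0]], [1, [-0.21, -0.04, -0.29], [0, 0, 0]], [1, [-0.2, -0.04, -0.29], [0, 0, 0]], [1, [-0.4, 0, -0.58], [0, 0, 0]], [1, [-0.41, 0.05, -0.57], [0, 0, 0]], [1, [-0.4, 0.13, -0.57], [0, 0, 0]], [1, [0, 0, 0], [0, 0, 0]]]'

```text
time_s: 8.75
position: [612.7, -36.2, 135.0]
tool_rot: [0.168, 2.51, -0.054]
force: [0.3, 0.3, -0.5]
opening: 0.2
grip_force: 0.1
```

```bash
python3 - <<'E'
from h import *
o=robot.get_obs(); p0=o['position']; print(o['time_s'],B.T@(p0-O),o['q'].round(2),o['force'])
cap('scene','s3.png')
E
```

```text
8.75 [ -9.51342346 -93.38648112 135.0337962 ] [-0.21 -0.13  2.19  0.11  0.46 -1.73] [ 0.34238325  0.25976525 -0.47767182]
```

View pics/s3.png

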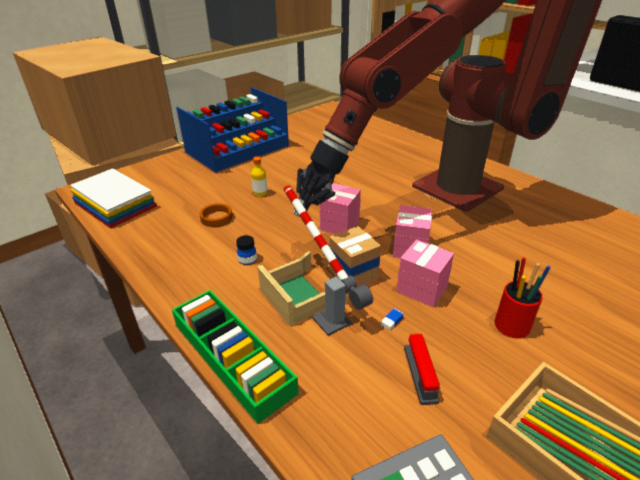

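The pole is rising on the finger, with its tip now at (288,188) and the contact at (303,210). I carry on along the arc.

Emit:
carry_out --moves '[[1, [-0.4, 0.2, -0.55], [0, 0, 0]], [1, [-0.38, 0.27, -0.53], [0, 0, 0]], [1, [-0.36, 0.34, -0.5], [0, 0, 0]], [1, [-0.34, 0.4, -0.47], [0, 0, 0]], [1, [-0.31, 0.46, -0.43], [0, 0, 0]], [1, [-0.28, 0.51, -0.39], [0, 0, 0]], [1, [-0.25, 0.56, -0.35], [0, 0, 0]], [1, [-0.21, 0.6, -0.3], [0, 0, 0]], [1, [-0.18, 0.64, -0.24], [0, 0, 0]], [1, [-0.14, 0.67, -0.19], [0, 0, 0]], [1, [0, 0.5, 0], [0, 0, 0]], [1, [0, 0, 0], [0, 0, 0]], [1, [0, 0, 0], [0, 0, 0]], [1, [0, 0, 0], [0, 0, 0]]]'

```text
time_s: 10.55
position: [632.0, 116.3, 277.4]
tool_rot: [0.17, 2.516, -0.053]
force: [0.0, -0.9, -0.2]
opening: 0.4
grip_force: 0.0
```

```bash
python3 - <<'E'
from h import *
o=robot.get_obs(); p0=o['position']; R0=rot(o['tool_rot']); print(o['time_s'],B.T@(p0-O),o['q'].round(2),o['force'])
cap('scene','s4.png')
T=tool(25,1)
plan(p0,R0,bay([-170,6,270]),T); plan(bay([-170,6,270]),T,bay([-170,6,55]),T)
E
```

```text
10.55 [-11.36042702  60.34810792 277.35203989] [ 0.15 -0.19  1.96 -0.23  0.79 -1.18] [ 0.03674035 -0.8763304  -0.16071871]
turn units [0.03 2.12 0.02] deg 10.6
shift units: in start axes [ 4.45 -1.8  -2.88]  in end axes [ 4.9  -1.81 -2.01]
turn units [0. 0. 0.] deg 0.0
shift units: in start axes [3.03 0.   6.5 ]  in end axes [3.03 0.   6.5 ]
```

View pics/s4.png

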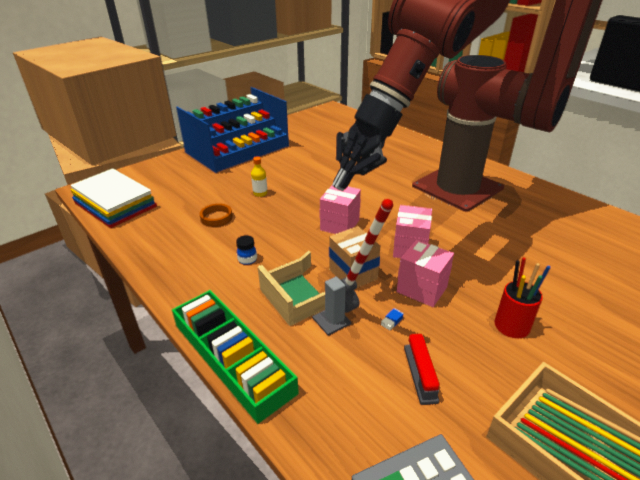

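The barrier now stands raised and leaning outward, with its tip at (387,204). Next I go behind the carton.

```bash
python3 - <<'E'
from h import *
o=robot.get_obs(); p0=o['position']; R0=rot(o['tool_rot'])
T=tool(15,1)
plan(p0,R0,bay([-170,5,270]),T); plan(bay([-170,5,270]),T,bay([-168,5,62]),T)
# pink M corner nearest bay, by colour
c=cap('top'); h=cv2.cvtColor(c['pixels'],cv2.COLOR_RGB2HSV); m=cv2.inRange(h,(140,40,90),(178,200,255))
for q in cv2.findContours(m,0,2)[0]:
    if cv2.contourArea(q)>300:
        P=(onz(c,q.reshape(-1,2),100)-O)@B; print(P.min(0).round(),P.max(0).round(),P[P[:,0].argmax()].round())
E
```

```text
turn units [0.03 4.12 0.03] deg 20.6
shift units: in start axes [ 4.45 -1.83 -2.88]  in end axes [ 5.17 -1.85 -1.13]
turn units [0. 0. 0.] deg 0.0
shift units: in start axes [1.73 0.   6.71]  in end axes [1.73 0.   6.71]
[-337.  -49.  100.] [-223.   29.  100.] [-223.    4.  100.]
[-254. -233.  100.] [-185. -147.  100.] [-185. -217.  100.]
[-210. -206.  100.] [-139. -120.  100.] [-139. -188.  100.]
```

Emit:
carry_out --moves '[[-0.2, [0.55, -0.3, -0.36], [0, 0, 0]], [-0.2, [0.55, -0.3, -0.36], [0, 0, 0]], [-0.2, [0.55, -0.3, -0.36], [0, 0, 0]], [-0.2, [0.55, -0.3, -0.36], [0, 0, 0]], [-0.2, [0.55, -0.3, -0.36], [0, 0, 0]], [-0.2, [0.55, -0.3, -0.36], [0, 0, 0]], [-0.2, [0.55, 0, -0.36], [0, 0, 0]], [-0.2, [0.6, 0, -0.36], [0, 0, 0]], [-0.2, [0, 0, 0], [0, 0.8, 0]], [-0.2, [0, 0, 0], [0, 0.8, 0]], [-0.2, [0, 0, 0], [0, 0.8, 0]], [-0.2, [0, 0, 0], [0, 0.8, 0]], [-0.2, [0, 0, 0], [0, 0.9, 0]], [-0.2, [0, 0, 0], [0, 0, 0]]]'

```text
time_s: 12.4
position: [468.4, 84.3, 270.5]
tool_rot: [0.195, 2.871, -0.024]
force: [-0.2, 0.0, 0.2]
opening: 51.5
grip_force: 0.0
```

```bash
python3 - <<'E'
from h import *
o=robot.get_obs(); p0=o['position']; R0=rot(o['tool_rot']); print(o['time_s'],B.T@(p0-O),o['q'].round(2),o['opening'])
plan(p0,R0,bay([-169,5,130]),tool(15,1));plan(p0,R0,bay([-169,5,62]),tool(15,1))
E
```

```text
12.4 [-169.00018775    6.08649887  270.53973476] [ 0.05 -0.4   2.03 -0.05  1.25 -1.38] 51.5308867417861
turn units [0.02 0.03 0.03] deg 0.2
shift units: in start axes [ 1.22 -0.04  4.52]  in end axes [ 1.21 -0.04  4.53]
turn units [0.02 0.03 0.03] deg 0.2
shift units: in start axes [ 1.82 -0.04  6.71]  in end axes [ 1.8  -0.04  6.71]
```

Emit:
carry_out --moves '[[-0.2, [0.18, 0, 0.67], [0, 0, 0]], [-0.2, [0.18, 0, 0.67], [0, 0, 0]], [-0.2, [0.18, 0, 0.67], [0, 0, 0]], [-0.2, [0.18, 0, 0.67], [0, 0, 0]], [-0.2, [0.18, 0, 0.67], [0, 0, 0]], [-0.2, [0.18, 0, 0.67], [0, 0, 0]], [-0.2, [0.18, 0, 0.67], [0, 0, 0]], [-0.2, [0.18, 0, 0.67], [0, 0, 0]], [-0.2, [0.18, 0, 0.67], [0, 0, 0]], [-0.2, [0.18, 0, 0.67], [0, 0, 0]], [-0.2, [0, 0, 0], [0, 0, 0]]]'

```text
time_s: 13.78
position: [465.8, 85.0, 60.4]
tool_rot: [0.193, 2.875, -0.025]
force: [0.3, 0.2, -0.8]
opening: 51.2
grip_force: 0.0
```

```bash
python3 - <<'E'
from h import *
o=robot.get_obs(); p0=o['position']; R0=rot(o['tool_rot']); print(o['time_s'],B.T@(p0-O),o['q'].round(2),o['force'])
plan(p0,R0,p0+B@[30,0,0],R0)
cap('scene','s5.png')
E
```

```text
13.775 [-171.73177406    6.41009381   60.42169699] [ 0.05 -0.15  2.26 -0.07  0.78 -1.35] [ 0.2949193   0.15903328 -0.80291873]
turn units [0. 0. 0.] deg 0.0
shift units: in start axes [-0.97 -0.    0.26]  in end axes [-0.97 -0.    0.26]
```

View pics/s5.png

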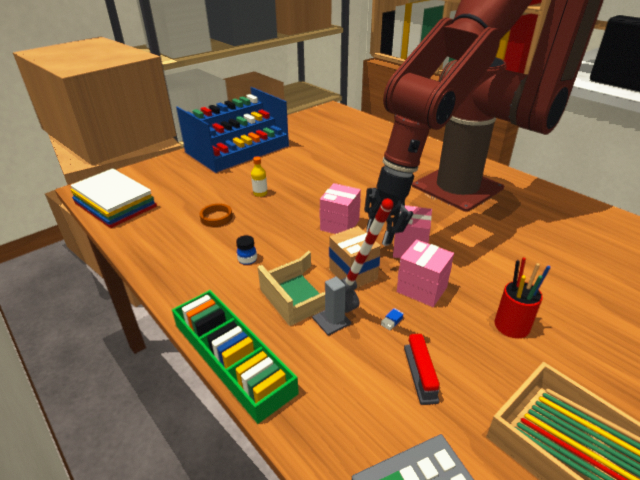

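The fingers are behind the carton at (388,225) and free of the pink boxes. I push slowly.

Emit:
carry_out --moves '[[-0.2, [-0.32, -0.01, 0.09], [0, 0, 0]], [-0.2, [-0.32, -0.01, 0.09], [0, 0, 0]], [-0.2, [-0.32, -0.01, 0.09], [0, 0, 0]], [-0.2, [-0.32, -0.01, 0.09], [0, 0, 0]], [-0.2, [-0.32, -0.01, 0.09], [0, 0, 0]], [-0.2, [-0.32, -0.01, 0.09], [0, 0, 0]], [-0.2, [-0.32, -0.01, 0.09], [0, 0, 0]], [-0.2, [-0.32, -0.01, 0.09], [0, 0, 0]], [-0.2, [-0.32, -0.01, 0.09], [0, 0, 0]], [-0.2, [-0.32, -0.01, 0.09], [0, 0, 0]], [-0.2, [0, 0, 0], [0, 0, 0]]]'

```text
time_s: 15.2
position: [567.5, 68.4, 61.3]
tool_rot: [0.193, 2.87, -0.024]
force: [0.1, 1.1, -0.0]
opening: 51.6
grip_force: 0.0
```

```bash
python3 - <<'E'
from h import *
o=robot.get_obs(); p0=o['position']; R0=rot(o['tool_rot']); print(o['time_s'],B.T@(p0-O),o['q'].round(2),o['force'])
c=cap('top','t2.png'); cv2.imwrite('pics/t2c.png',cv2.resize(c['pixels'][120:320,180:400,::-1],None,fx=3,fy=3))
E
```

```text
15.2 [-68.67395153   3.99677021  61.27847205] [ 0.    0.09  2.03 -0.05  0.77 -1.4 ] [ 0.1013371   1.11565258 -0.02058621]
```

View pics/t2c.png

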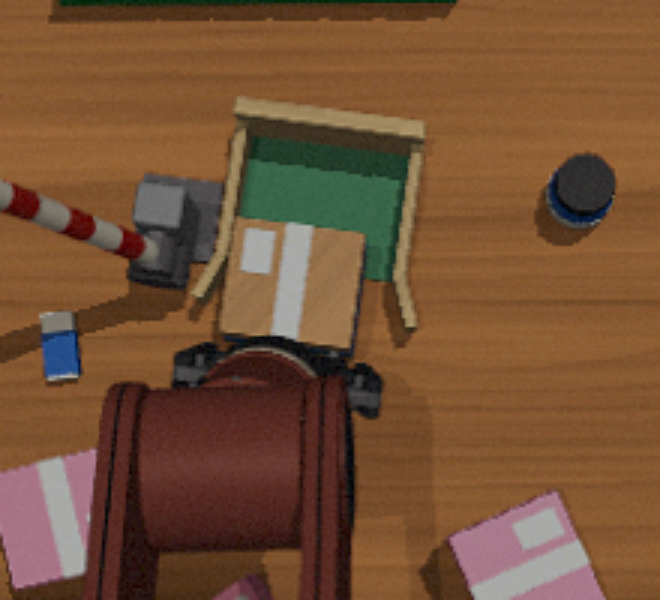

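The carton is entering the mouth square, its top centre at crop (293,285). It sits a little left but inside both walls. I continue with a slight rightward bias.

Emit:
carry_out --moves '[[-0.2, [-0.32, -0.04, 0.09], [0, 0, 0]], [-0.2, [-0.32, -0.04, 0.09], [0, 0, 0]], [-0.2, [-0.32, -0.04, 0.09], [0, 0, 0]], [-0.2, [-0.32, -0.04, 0.09], [0, 0, 0]], [-0.2, [-0.32, -0.04, 0.09], [0, 0, 0]], [-0.2, [-0.16, 0, 0.05], [0, 0, 0]], [-0.2, [0, 0, 0], [0, 0, 0]]]'

```text
time_s: 16.12
position: [620.6, 55.2, 60.4]
tool_rot: [0.193, 2.871, -0.024]
force: [-0.5, -1.0, 0.7]
opening: 51.1
grip_force: 0.0
```

```bash
python3 - <<'E'
from h import *
o=robot.get_obs(); p0=o['position']; print(o['time_s'],B.T@(p0-O),o['q'].round(2),o['force'])
c=cap('top','t3.png'); cv2.imwrite('pics/t3c.png',cv2.resize(c['pixels'][120:320,180:400,::-1],None,fx=3,fy=3))
E
```

```text
16.125 [-14.3242623   -1.78465186  60.44179474] [-0.02  0.2   1.9  -0.04  0.78 -1.43] [-0.46749926 -0.99966141  0.6528653 ]
```

View pics/t3c.png

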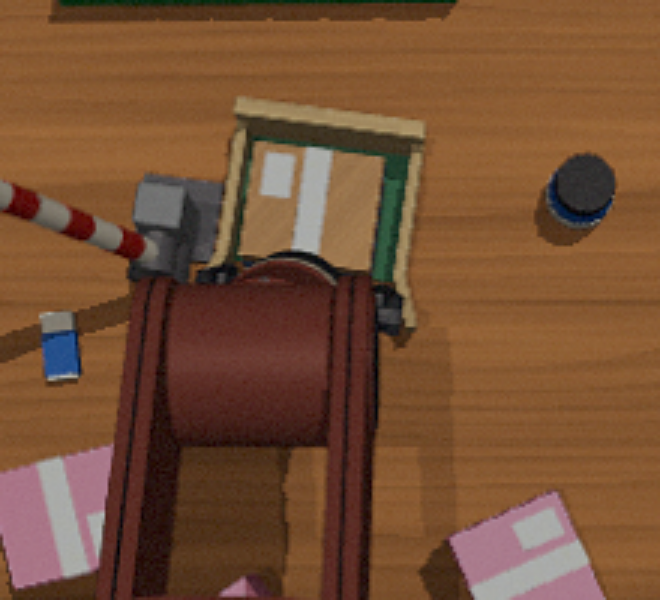

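The carton is square between the walls, with its front edge at crop (320,150), just short of the board. I finish with small steps while watching the force.

Emit:
carry_out --moves '[[-0.2, [-0.13, 0, 0.035], [0, 0, 0]], [-0.2, [-0.13, 0, 0.035], [0, 0, 0]], [-0.2, [-0.1, 0, 0.027], [0, 0, 0]], [-0.2, [0, 0, 0], [0, 0, 0]]]'

```text
time_s: 16.68
position: [631.2, 53.9, 60.3]
tool_rot: [0.193, 2.872, -0.024]
force: [-1.2, 0.6, 0.5]
opening: 51.4
grip_force: 0.7
```

Emit:
carry_out --moves '[[-0.2, [-0.1, 0, 0.027], [0, 0, 0]], [-0.2, [0, 0, 0], [0, 0, 0]]]'

```text
time_s: 16.92
position: [634.3, 53.5, 60.4]
tool_rot: [0.193, 2.872, -0.024]
force: [-2.8, 0.6, 1.2]
opening: 51.5
grip_force: 1.1
```

Emit:
carry_out --moves '[[-0.2, [-0.07, 0, 0.018], [0, 0, 0]], [-0.2, [0, 0, 0], [0, 0, 0]]]'

```text
time_s: 17.18
position: [636.4, 53.2, 60.4]
tool_rot: [0.193, 2.872, -0.024]
force: [-2.0, 0.6, -0.4]
opening: 51.3
grip_force: 1.2
```

Emit:
carry_out --moves '[[-0.2, [-0.07, 0, 0.018], [0, 0, 0]], [-0.2, [0, 0, 0], [0, 0, 0]]]'

```text
time_s: 17.42
position: [638.5, 52.9, 60.5]
tool_rot: [0.193, 2.871, -0.024]
force: [-2.7, 1.7, 1.1]
opening: 51.3
grip_force: 1.2
```

Emit:
carry_out --moves '[[-0.2, [-0.08, 0, 0.021], [0, 0, 0]], [-0.2, [0, 0, 0], [0, 0, 0]]]'

```text
time_s: 17.68
position: [641.1, 52.5, 60.5]
tool_rot: [0.193, 2.871, -0.024]
force: [-2.1, 1.0, 0.8]
opening: 51.4
grip_force: 1.1
```

Emit:
carry_out --moves '[[-0.2, [-0.08, 0, 0.021], [0, 0, 0]], [-0.2, [0, 0, 0], [0, 0, 0]]]'

```text
time_s: 17.92
position: [643.5, 52.2, 60.5]
tool_rot: [0.193, 2.871, -0.024]
force: [-2.7, 0.4, 2.0]
opening: 51.1
grip_force: 1.1
```

Emit:
carry_out --moves '[[-0.2, [-0.08, 0, 0.021], [0, 0, 0]], [-0.2, [0, 0, 0], [0, 0, 0]]]'

```text
time_s: 18.18
position: [644.5, 52.3, 60.1]
tool_rot: [0.193, 2.875, -0.024]
force: [-9.7, 2.0, 6.2]
opening: 51.1
grip_force: 4.5
```

```bash
python3 - <<'E'
from h import *
c=cap('top','t4.png'); o=robot.get_obs(); print(o['position'],o['force'])
h=cv2.cvtColor(c['pixels'],cv2.COLOR_RGB2HSV)
# carton front top edge: sample down bay-x line at several y: print V/H/S profile along bay x at z=100
for y in(-25,25):
    xs=np.arange(80,106,2); uv=proj(c,[bay([x,y,100]) for x in xs]).round().astype(int)
    print(y,[(int(x),*h[v,u].tolist()) for x,(u,v) in zip(xs,uv)])
E
```

```text
[644.48693694  52.30956474  60.08444131] [-8.03410115  2.6574212   5.97312172]
-25 [(80, 15, 125, 153), (82, 15, 120, 157), (84, 15, 128, 157), (86, 15, 128, 157), (88, 15, 124, 156), (90, 15, 119, 154), (92, 15, 133, 146), (94, 15, 118, 149), (96, 17, 102, 153), (98, 18, 99, 167), (100, 20, 104, 155), (102, 14, 168, 117), (104, 14, 165, 130)]
25 [(80, 45, 3, 172), (82, 40, 4, 173), (84, 90, 3, 173), (86, 120, 2, 169), (88, 16, 40, 158), (90, 16, 144, 150), (92, 16, 144, 150), (94, 16, 133, 151), (96, 16, 119, 157), (98, 19, 100, 160), (100, 19, 108, 149), (102, 16, 140, 129), (104, 14, 165, 131)]
```

The force jumped to about 10 N and the carton's front edge meets the board at x≈95 mm, so it is seated. I back off and lift away.

Emit:
carry_out --moves '[[-0.2, [0.2, 0, -0.05], [0, 0, 0]], [-0.2, [0.4, 0, -0.11], [0, 0, 0]], [-0.2, [0.5, 0, -0.13], [0, 0, 0]], [-0.2, [0.5, 0, -0.13], [0, 0, 0]], [-0.2, [0.5, 0, -0.13], [0, 0, 0]], [-0.2, [0.5, 0, -0.13], [0, 0, 0]], [-0.2, [0, 0, -0.5], [0, 0, 0]], [-0.2, [0, 0, -0.7], [0, 0, 0]], [-0.2, [0, 0, -0.7], [0, 0, 0]], [-0.2, [0, 0, -0.7], [0, 0, 0]], [-0.2, [0, 0, -0.7], [0, 0, 0]], [-0.2, [0, 0, -0.7], [0, 0, 0]], [-0.2, [0, 0, 0], [0, 0, 0]]]'

```text
time_s: 19.85
position: [536.7, 66.8, 179.1]
tool_rot: [0.193, 2.866, -0.023]
force: [-0.1, -0.0, 0.0]
opening: 51.4
grip_force: 0.0
```

```bash
python3 - <<'E'
from h import *
c=cap('scene','s6.png'); o=robot.get_obs(); print(o['position'],o['force'])
E
```

```text
[535.84015056  66.75240135 177.43925389] [-0.28485527 -0.11088127 -0.51095523]
```

View pics/s6.png

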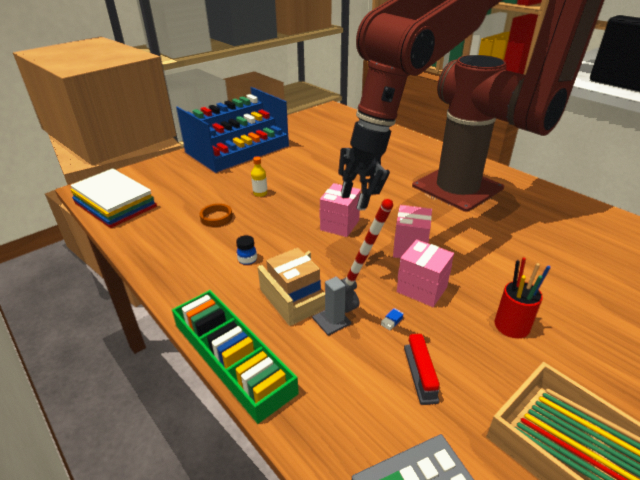

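The carton stands upright in the bay against the board at (294,272). The barrier is still raised with its tip at (387,204), the bystanders look unmoved, and the arm is clear.

```bash
python3 -c "
from workcell import robot; print(robot.hand_in())"
```

```text
the job is handed in; nothing more can be done
None
```

The job is handed in, with no verdict returned: the barrier stands raised by itself, the carton is upright in the bay against the back board, and the other things on the counter look unmoved.

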